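# Fold down and lock the bench scale's pan

### The job

Get the bench scale ready to be put away: push its raised steel pan down until it lies flat on the scale, then flip the latch lever over towards the pan so that it snaps into its locked position. Just push with the fingertips: the scale must not be lifted, tipped or shifted; leave the mortar, jam jar and watering can alone, and end clear of everything.

Things in the scene. Friction and masses are not known exactly. Their poses are not given: they have to be found in the camera images.
- scale: White loose bench scale, 2.4 kg on rubber feet, standing on the work surface; its body is 160 (x) by 190 (y) by 46 mm high. Origin: centre of its underside. z up; its blank display is on the -x side, the pan hinge along its +y side, the latch lever in the middle of its -y side.
- pan_hinge (a point): Middle of the pan's hinge line, 58 mm above the work surface; fixed on the scale at (0, 75, 58) mm in the scale's frame. The hinge line runs along the scale's x. Axes are those of the scale.
- pan (a joint): Opening angle of the square steel pan, rad. 0 = flat on the scale (pan reaching from the hinge towards the scale's -y), 1.4 = nearly upright above the hinge. The pan's inside (its upper face when flat) then faces the scale's +y side, so it is pushed from +y towards -y and down. It stays at any angle by hinge friction (0.22 N m, under 3 N at the free edge) and stops hard at 0.
- pan_edge (a point): Middle of the pan's free edge, 135 mm from the hinge, moving with the pan. The pan is a shallow tray 130 mm wide (x), its inner floor 4 mm above the hinge line when flat, with a 3 mm thick rim that stands 8 mm above that floor.
- latch_pivot (a point): Pivot of the latch lever, 78 mm above the work surface; fixed on the scale at (0, -79, 78) mm in the scale's frame. The lever turns about the scale's x.
- latch (a joint): Latch lever angle, rad. 0 = open stop, lever leaning 40 degrees (0.7 rad) from vertical to the scale's -y, away from the pan; 0.7 = upright (dead centre); 1.4 = locked stop, leaning 40 degrees to +y over the pan. A spring drives it away from the centre to the nearer stop; pushing it over takes 2 to 3 N near its tip.
- latch_tip (a point): End of the latch lever, 82 mm from the pivot, moving with it. The lever is a round 8 mm steel stem with a black grip 26 mm wide (along the scale's x), 11 mm thick, over its last 42 mm; a small steel claw at the pivot swings over the pan's rim when locked.
- mortar: Beige ceramic mortar (open bowl), 96 mm across, 70 mm high, loose, in front of the scale. Origin: centre of its underside.
- jam_jar: Closed jam jar, 68 mm across, 100 mm high, loose, off the scale's latch side. Origin: centre of its underside.
- watering_can: Empty coral plastic watering can, 110 mm across, 110 mm high, with a spout reaching 142 mm along its +x at up to 130 mm height and a handle on its -x reaching 91 mm; loose, off the scale's hinge side. Origin: centre of the underside of its round body.

How it is judged:
By the outcome, as a careful person would: the job done as asked, in the order asked, and still so for the second after the job is handed in, with the robot touching nothing.
It also fails if it takes over 48 s, if anything falls off the work surface, if the arm or the gripper's body presses on something with over 40 N, if the wrist force passes 120 N, or if a joint passes its speed limit or range.

### The arm

A 7-joint arm with a two-finger parallel gripper is mounted at the origin on the work surface. World frame = base frame: x ahead of the robot, y to its left, z up, the work surface at z = 0. Lengths are in m, angles in rad, forces in N, time in s.
With the tool pointing down it reaches from about 0.4 to 0.875 m from the base axis. Payload 6.5 kg.
Tool frame: the origin (TCP) lies between the finger pads; the fingertips stand 25 mm ahead of it and the grasp point (between the pads) lies 6 mm ahead of it; x points along the fingers, z is the direction in which the jaws open and shut, and the axes are right-handed (so a half turn about x gives the same grasp; the last joint's range is limited). The gripper opens to 88 mm and grips with 3 to 60 N. Pads are 18 mm wide; open, the fingers measure 123 mm over their backs; the gripper's body (75 mm by 187 mm) begins 45 mm behind the grasp point.
Start: joints at [-1.319, 0.536, -0.004, 1.538, 0.003, 1.067, -0.071], TCP at [0.203, 0.617, 0.264] pointing down, gripper open.
Joint ranges: [-2.7, 2.7], [-0.37, 2.16], [-1.27, 1.26], [0.24, 2.4], [-1.31, 4.45], [0.19, 1.91], [-2.76, 2.76]. Speed limits (rad/s): [2.39, 2.39, 3.14, 3.14, 3.14, 3.14, 3.14].

### API

Orientations are given as [roll, pitch, yaw] about the fixed x, y, z axes, in that order (R = Rz(yaw) Ry(pitch) Rx(roll)).
In Python, from bench import env, camera gives the robot as it stands. The module is installed in compiled form; this text tells all that it offers.
- The arm moves only by the shell command python3 -m creep 'ROWS' [OPENING] [FORCE]. ROWS is JSON, a list of rows, each an object of numbers: "tx", "ty", "tz": the shift along the tool's x, y, z in mm; "wx", "wy", "wz": the turn, a rotation vector about the tool's x, y, z in rad. A call has 1 to 20 rows; each row is the pose to reach, as a shift and turn from the pose commanded when the call began, along the tool's axes at that moment; what a row does not reach only later rows make up. A row lasts 1/10 s, in which the tool goes at most 50 mm and 8.59 degrees, less where a joint would pass 70% of its speed; a pose out of reach is approached as far as the arm can. A call with a gripper value outside its range is refused whole. OPENING is the gripper command: -1 is fully open, 1 is shut, values between are in proportion, set as the call begins (- or left out, the last holds). The fingers move at their own pace and stop on an object; FORCE is the grip in N (left out, the last holds). Time passes only in rows, so rows that repeat a pose let the fingers close. It gives the time, the measured TCP pose, the force and the opening at its end, in the units of the state.
- env.state(): the state, without advancing time (a new reading comes with each control period).
- camera(name): name is "side" or "top"; returns a dict with "img" (480x640x3 uint8, red, green, blue), "range_z" (480x640 float32, m along the optical axis (not along the pixel's ray), 0 where there is no reading), "camera_matrix" (3x3 intrinsics, pixels), "position" and "rotation" of the camera in the world. Camera axes: x right, y down, z forward; pixel columns grow to the right and rows downward; lengths in m; the calibration is good to about 2 mm. A picture is of the moment at which its call begins.
- env.close_job(): hands the job in, once; it reports no verdict.
The state is a dict: "clock": time; "joint_pos": joint angles; "qd": joint speeds; "tau": joint torques, N m; "eef_pos": TCP position; "eef_rot": TCP orientation; "contact_force": force on the tool from outside, world axes, zero at the start; "ft_torque": the same for the moment, N m; "opening": finger opening in m.
Only numpy, scipy, OpenCV 4.12 (cv2) and the standard library are available. Lean on these libraries where they do the work, as an engineer would, in place of code of your own. Each camera call takes 0.05 s, during which the arm holds its last target. There are 200 camera calls.

## Working session

There is one attempt and no reset: what is moved stays moved. The work goes in short steps, Python scripts to look and compute and a shell command to move; the robot and the scene stay as the last step left them, time stands still between calls to the robot, and variables do not carry over. Pictures are saved under pics/ and viewed, about 8 in all and at most 12, crops included, and the job is handed in when it is done.

```bash
mkdir -p pics
cat > h.py <<'E'
import numpy as np,cv2
from bench import env,camera
def snap(n,f):
    c=camera(n); cv2.imwrite(f,c["img"][:,:,::-1]); np.savez(f[:-4]+'.npz',**{k:c[k] for k in c}); return c
def cloud(c):
    K=np.array(c["camera_matrix"]);z=c["range_z"];v,u=np.mgrid[0:480,0:640]
    p=np.stack([(u-K[0,2])/K[0,0]*z,(v-K[1,2])/K[1,1]*z,z],-1)
    R=np.array(c["rotation"]); 
    P=p@R.T+np.array(c["position"]); P[z==0]=np.nan; return P
E
python3 - <<'E'
from h import *
for n in("side","top"):
    c=snap(n,f"pics/{n}1.png"); print(n,c["position"],np.round(c["rotation"],3),c["camera_matrix"][0][0])
print(env.state())
a=cv2.imread("pics/side1.png");b=cv2.imread("pics/top1.png")
E
```

```text
side [ 0.4133244  -0.66557421  1.01969946] [-2.462  0.018 -0.21 ] 502.1876922571523
top [0.44282198 0.03837839 1.03960269] [-3.001  0.018 -1.546] 435.52412019900316
{'clock': 0.1, 'joint_pos': array([-1.3192016 ,  0.53708395, -0.00443893,  1.53872392,  0.00261648,
        1.06730907, -0.07118086]), 'qd': array([ 0.00126403, -0.00098688,  0.00068974, -0.00287622,  0.00102088,
        0.00086077, -0.0013376 ]), 'tau': array([ 2.55042083e-03, -5.72089505e+01,  9.93514694e-01, -2.52231860e+01,
       -5.63161320e-02,  1.35780545e-02,  4.56216526e-05]), 'eef_pos': array([0.2029647 , 0.61697782, 0.2629505 ]), 'eef_rot': array([-3.05805388,  1.56927768, -1.80495331]), 'contact_force': array([ 0.45714691, -0.47072515, -0.89252239]), 'ft_torque': array([-0.0228898 , -0.02285203,  0.0467019 ]), 'opening': 0.08817226567234536}
```

View pics/top1.png

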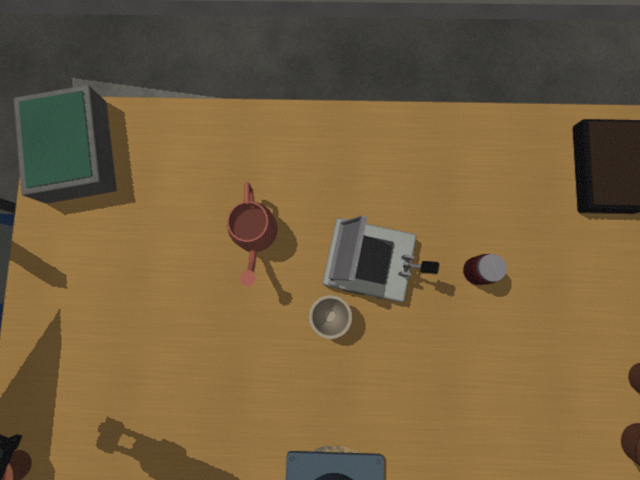

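View pics/side1.png

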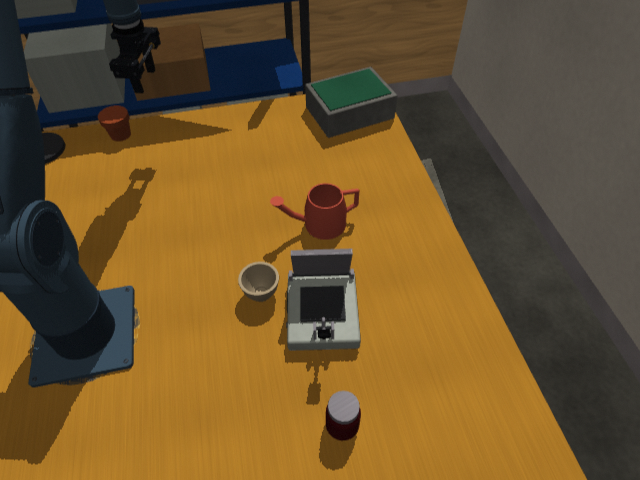

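The top view shows the scale at about (370,260), with the raised pan at (348,248) and the lever tip at (430,267). The mortar is at (331,317), the jar at (487,269) and the can at (250,226). The side view agrees. The hinge side faces world +y, so the yaw is small.

```bash
cat >> h.py <<'E'
from scipy.spatial.transform import Rotation as Ro
def cloud(c):
    K=np.array(c["camera_matrix"]);z=c["range_z"];v,u=np.mgrid[0:480,0:640]
    p=np.stack([(u-K[0,2])/K[0,0]*z,(v-K[1,2])/K[1,1]*z,z],-1)
    P=p@Ro.from_euler('xyz',c["rotation"]).as_matrix().T+np.array(c["position"]); P[z==0]=np.nan; return P
E
python3 - <<'E'
from h import *
for n in("side","top"):
    c=np.load(f"pics/{n}1.npz");P=cloud(c);im=c["img"].astype(int)
    tab=P[...,2]; print(n,"table z",np.nanmedian(tab[300:400,120:280]if n=="top" else tab[350:450,200:280]))
    hsv=cv2.cvtColor(c["img"],cv2.COLOR_RGB2HSV)
    roi=(P[...,0]>.4)&(P[...,0]<.75)&(P[...,1]>-.25)&(P[...,1]<.06)
    body=roi&(P[...,2]>.036)&(P[...,2]<.054)&(hsv[...,1]<60)
    body=cv2.morphologyEx(body.astype(np.uint8),cv2.MORPH_OPEN,np.ones((3,3)))
    _,lab,st,ce=cv2.connectedComponentsWithStats(body); k=1+np.argmax(st[1:,4]); body=lab==k
    r=cv2.minAreaRect((P[body][:,:2]*1000).astype(np.float32)); print("body",r,body.sum())
    print(np.round(cv2.boxPoints(r)))
    for name,m in {"can":(hsv[...,1]>130)&((hsv[...,0]<6)|(hsv[...,0]>172))&(P[...,2]>.02)&(P[...,1]>.02)&(P[...,1]<.4)&(P[...,0]>.3),
      "jar":(P[...,2]>.09)&(P[...,2]<.115)&(P[...,1]>-.42)&(P[...,1]<-.25)&(P[...,0]>.4),
      "mortar":(P[...,2]>.06)&(P[...,2]<.08)&(P[...,0]<.52)&(P[...,0]>.3)&(P[...,1]>-.1)&(P[...,1]<.1),
      "high":roi&(P[...,2]>.09)}.items():
        q=P[m]*1000
        if len(q): print(name,len(q),np.round(np.percentile(q,[1,50,99],axis=0)).tolist())
    # pan points: high & +y part
    m=roi&(P[...,2]>.075)&(P[...,1]>-.09); q=P[m]*1000
    ctr=q.mean(0);u,s,v=np.linalg.svd(q-ctr,full_matrices=False); print("pan ctr",ctr.round(),"normal",v[2].round(3),s.round(),len(q), "max z",np.percentile(q[:,2],99.5))
    m=roi&(P[...,2]>.085)&(P[...,1]<-.13); q=P[m]*1000
    print("lever",len(q), q[np.argsort(-q[:,2])[:5]].round().tolist() if len(q) else 0, q.mean(0).round() if len(q) else 0)
E
```

```text
side table z -0.0017677887846527796
body ((540.3541870117188, -78.48555755615234), (179.498046875, 159.30133056640625), 79.30643463134766) 3482
[[ 445. -152.]
 [ 602. -181.]
 [ 635.   -5.]
 [ 479.   24.]]
can 2040 [[482.0, 147.0, 22.0], [607.0, 185.0, 73.0], [695.0, 255.0, 129.0]]
jar 819 [[497.0, -358.0, 92.0], [525.0, -331.0, 98.0], [553.0, -301.0, 102.0]]
mortar 520 [[365.0, -30.0, 60.0], [419.0, 16.0, 67.0], [517.0, 62.0, 78.0]]
high 1352 [[489.0, -202.0, 91.0], [543.0, -28.0, 151.0], [613.0, -0.0, 190.0]]
pan ctr [552. -24. 146.] normal [-0.179 -0.948 -0.261] [1371. 1358.  100.] 1328 max z 190.58535321272714
lever 195 [[508.0, -198.0, 143.0], [509.0, -196.0, 143.0], [519.0, -196.0, 143.0], [527.0, -202.0, 142.0], [526.0, -201.0, 142.0]] [ 523. -174.  116.]
top table z -0.0008402765391762879
body ((540.460205078125, -84.04959106445312), (161.6569061279297, 159.97865295410156), 78.8469009399414) 2364
[[ 446. -148.]
 [ 603. -179.]
 [ 635.  -20.]
 [ 478.   11.]]
can 228 [[511.0, 151.0, 26.0], [595.0, 198.0, 78.0], [695.0, 253.0, 111.0]]
jar 638 [[497.0, -357.0, 91.0], [525.0, -327.0, 99.0], [553.0, -300.0, 103.0]]
mortar 625 [[366.0, -28.0, 61.0], [421.0, 15.0, 69.0], [517.0, 62.0, 76.0]]
high 1495 [[489.0, -199.0, 91.0], [538.0, -25.0, 140.0], [618.0, 5.0, 191.0]]
pan ctr [554. -19. 143.] normal [-0.179 -0.942 -0.283] [1452. 1405.  102.] 1354 max z 191.31409830360042
lever 334 [[510.0, -198.0, 144.0], [516.0, -198.0, 143.0], [516.0, -194.0, 143.0], [508.0, -196.0, 143.0], [528.0, -202.0, 143.0]] [ 523. -175.  118.]
```

```bash
cat >> h.py <<'E'
a=-10.65*np.pi/180; S0=np.array([541.,-73.5,0]); SR=Ro.from_euler('z',a).as_matrix()
def toW(s): return S0+SR@np.array(s,float)
def now():
    s=env.state(); R=Ro.from_euler('xyz',s["eef_rot"]); T=s["eef_pos"]*1000; return s,R,T
def step(tip,Rref=None):
    "tool shift (mm) to bring fingertip (scale frame) with tool along -z, jaws along scale x"
    s,R,T=now(); p=toW(tip)+[0,0,25]
    best=None
    for sg in(1,-1):
        G=np.stack([[0,0,-1],np.cross(sg*SR[:,0],[0,0,-1]),sg*SR[:,0]],1)
        w=(R.inv()*Ro.from_matrix(G)).as_rotvec()
        if best is None or np.linalg.norm(w)<np.linalg.norm(best): best=w
    return R.inv().apply(p-T).round(1),best.round(3)
def rep():
    s,R,T=now(); tip=T+R.apply([25,0,0]); print("t",s["clock"],"tip scale",(SR.T@(tip-S0)).round(1),"F",(SR.T@s["contact_force"]).round(1),"q",s["joint_pos"].round(2)); return R
E
python3 - <<'E'
from h import *
R=rep(); print(R.as_matrix().round(3)); print(step([0,140,238])); print(step([0,140,160]))
E
```

```text
t 0.1 tip scale [-459.8  616.1  238. ] F [ 0.5 -0.4 -0.9] q [-1.32  0.54 -0.    1.54  0.    1.07 -0.07]
[[-0.    -0.95   0.312]
 [-0.001  0.312  0.95 ]
 [-1.    -0.    -0.002]]
(array([   0.6, -518.4, -411.5]), array([ 1.439e+00, -1.000e-03,  1.000e-03]))
(array([  78.6, -518.4, -411.4]), array([ 1.439e+00, -1.000e-03,  1.000e-03]))
```

```bash
r='{"tx":-40,"ty":-518,"tz":-411,"wx":1.439}'; python3 -m creep '[{"tx":-40,"ty":-60,"tz":-50,"wx":0.14},{"tx":-40,"ty":-100,"tz":-80,"wx":0.28},{"tx":-40,"ty":-140,"tz":-110,"wx":0.42},{"tx":-40,"ty":-180,"tz":-140,"wx":0.56},{"tx":-40,"ty":-220,"tz":-170,"wx":0.7},{"tx":-40,"ty":-260,"tz":-205,"wx":0.84},{"tx":-40,"ty":-300,"tz":-240,"wx":0.98},{"tx":-40,"ty":-340,"tz":-270,"wx":1.12},{"tx":-40,"ty":-380,"tz":-300,"wx":1.26},{"tx":-40,"ty":-420,"tz":-330,"wx":1.4},{"tx":-40,"ty":-460,"tz":-365,"wx":1.439},{"tx":-40,"ty":-500,"tz":-395,"wx":1.439},{"tx":-40,"ty":-518,"tz":-411,"wx":1.439},{"tx":-40,"ty":-518,"tz":-411,"wx":1.439},{"tx":-40,"ty":-518,"tz":-411,"wx":1.439},{"tx":-40,"ty":-518,"tz":-411,"wx":1.439},{"tx":-40,"ty":-518,"tz":-411,"wx":1.439},{"tx":-40,"ty":-518,"tz":-411,"wx":1.439}]' 1 20
python3 - <<'E'
from h import *
R=rep(); print(R.as_matrix().round(3)); print(step([0,140,238])); print(step([0,105,163]))
E
```

```text
t 0.1 tip scale [-459.8  616.1  238. ] F [ 0.5 -0.4 -0.9] q [-1.32  0.54 -0.    1.54  0.    1.07 -0.07]
[[-0.    -0.95   0.312]
 [-0.001  0.312  0.95 ]
 [-1.    -0.    -0.002]]
(array([   0.6, -518.4, -411.5]), array([ 1.439e+00, -1.000e-03,  1.000e-03]))
(array([  75.7, -523. , -446.1]), array([ 1.439e+00, -1.000e-03,  1.000e-03]))$[0]: bad value
```

The call was refused before anything moved. I'll try rows with all six keys.

```bash
python3 -m creep '[{"tx":-40,"ty":-40,"tz":-30,"wx":0.14,"wy":0,"wz":0}]' 1 20
```

```text
clock: 0.2
eef_pos: [0.22, 0.5859, 0.2901]
eef_rot: [2.874, 1.562, -2.29]
contact_force: [0.9, 1.4, 0.2]
opening: 0.0818
```

```bash
python3 -m creep '[{"tx":-10.0,"ty":0.0,"tz":0.0,"wx":0.0,"wy":0.0,"wz":0.0}]'
```

```text
clock: 0.3
eef_pos: [0.23, 0.5827, 0.3069]
eef_rot: [-1.235, 1.567, -0.131]
contact_force: [1.7, -0.4, 1.0]
opening: 0.074
```

Run:
```python
from h import *
R=rep(); print(R.as_matrix().round(3)); print(step([0,140,270]))
```

```text
t 0.3 tip scale [-426.8  587.5  281.9] F [ 1.7 -0.   1. ] q [-1.3   0.45  0.04  1.56 -0.02  1.13 -0.15]
[[ 0.003 -0.893  0.45 ]
 [-0.     0.45   0.893]
 [-1.    -0.003  0.001]]
(array([  13.2, -534.2, -311.5]), array([1.29 , 0.003, 0.002]))
```

```bash
python3 -m creep '[{"tx":0,"ty":-40,"tz":-23,"wx":0.12,"wy":0,"wz":0},{"tx":0,"ty":-80,"tz":-46,"wx":0.24,"wy":0,"wz":0},{"tx":0,"ty":-120,"tz":-70,"wx":0.36,"wy":0,"wz":0},{"tx":0,"ty":-160,"tz":-93,"wx":0.48,"wy":0,"wz":0},{"tx":0,"ty":-200,"tz":-116,"wx":0.6,"wy":0,"wz":0},{"tx":0,"ty":-240,"tz":-140,"wx":0.72,"wy":0,"wz":0},{"tx":0,"ty":-280,"tz":-163,"wx":0.84,"wy":0,"wz":0},{"tx":0,"ty":-320,"tz":-186,"wx":0.96,"wy":0,"wz":0},{"tx":0,"ty":-360,"tz":-210,"wx":1.08,"wy":0,"wz":0},{"tx":0,"ty":-400,"tz":-233,"wx":1.2,"wy":0,"wz":0},{"tx":0,"ty":-440,"tz":-256,"wx":1.28,"wy":0,"wz":0},{"tx":0,"ty":-480,"tz":-280,"wx":1.28,"wy":0,"wz":0},{"tx":0,"ty":-510,"tz":-300,"wx":1.28,"wy":0,"wz":0},{"tx":0,"ty":-530,"tz":-310,"wx":1.28,"wy":0,"wz":0},{"tx":0,"ty":-530,"tz":-310,"wx":1.28,"wy":0,"wz":0},{"tx":0,"ty":-530,"tz":-310,"wx":1.28,"wy":0,"wz":0},{"tx":0,"ty":-530,"tz":-310,"wx":1.28,"wy":0,"wz":0},{"tx":0,"ty":-530,"tz":-310,"wx":1.28,"wy":0,"wz":0}]' 1 20
python3 - <<'E'
from h import *
R=rep(); print(R.as_matrix().round(3)); print(step([0,140,238])); print(step([0,105,165]))
E
```

```text
clock: 2.1
eef_pos: [0.5633, 0.0747, 0.3049]
eef_rot: [2.348, 1.57, 2.184]
contact_force: [-0.3, 0.1, 0.6]
opening: 0.0007
t 2.1 tip scale [ -5.5 149.8 279.9] F [-0.3  0.1  0.6] q [-0.6   0.38  0.5   1.74 -0.21  1.07 -0.19]
[[-0.     0.164  0.987]
 [ 0.001  0.987 -0.164]
 [-1.     0.001 -0.001]]
(array([ 41.9, -10. ,   5.3]), array([ 0.021, -0.001, -0.001]))
(array([114.9, -45. ,   4.6]), array([ 0.021, -0.001, -0.001]))
```

```bash
python3 -m creep '[{"tx":30,"ty":-12,"tz":2,"wx":0.02,"wy":0,"wz":0},{"tx":60,"ty":-24,"tz":4,"wx":0.02,"wy":0,"wz":0},{"tx":90,"ty":-36,"tz":5,"wx":0.02,"wy":0,"wz":0},{"tx":115,"ty":-45,"tz":5,"wx":0.02,"wy":0,"wz":0},{"tx":115,"ty":-45,"tz":5,"wx":0.02,"wy":0,"wz":0},{"tx":115,"ty":-45,"tz":5,"wx":0.02,"wy":0,"wz":0},{"tx":115,"ty":-45,"tz":5,"wx":0.02,"wy":0,"wz":0}]'
python3 - <<'E'
from h import *
rep(); c=snap("side","pics/side2.png"); cv2.imwrite("pics/s2c.png",cv2.resize(c["img"][180:400,210:420,::-1],None,fx=2.5,fy=2.5))
# arc preview: corner at radius r on inner face; tip centre = corner +9 in y
for th in np.arange(1.3,-.01,-.13):
    r=105; y=75-r*np.cos(th)+4*np.sin(th)+9; z=58+r*np.sin(th)+4*np.cos(th); print(round(th,2),round(y-105),round(165-z))
E
```

```text
clock: 2.8
eef_pos: [0.5624, 0.0291, 0.1915]
eef_rot: [0.538, 1.568, 0.353]
contact_force: [0.2, -0.0, -0.1]
opening: 0.0003
t 2.8 tip scale [  2.1 104.8 166.5] F [ 0.2  0.  -0.1] q [-0.48  0.51  0.46  1.86 -0.3   0.84 -0.05]
1.3 -45 5
1.17 -58 9
1.04 -71 14
0.91 -82 22
0.78 -93 30
0.65 -102 40
0.52 -110 51
0.39 -117 63
0.26 -121 76
0.13 -125 89
-0.0 -126 103
```

View pics/s2c.png

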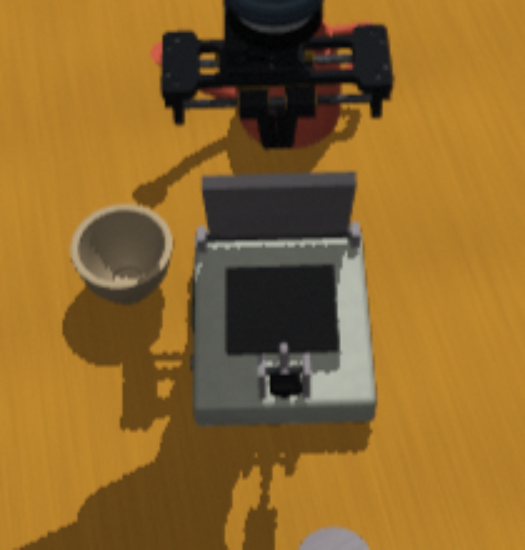

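The crop shows the closed fingers at (280,125), centred behind the pan at (280,205) and clear of the mortar. I'll push along the arc next.

```bash
python3 -m creep '[{"tx":2,"ty":-15,"tz":0,"wx":0,"wy":0,"wz":0},{"tx":3,"ty":-30,"tz":0,"wx":0,"wy":0,"wz":0},{"tx":4,"ty":-38,"tz":0,"wx":0,"wy":0,"wz":0},{"tx":6,"ty":-45,"tz":0,"wx":0,"wy":0,"wz":0},{"tx":8,"ty":-52,"tz":0,"wx":0,"wy":0,"wz":0},{"tx":10,"ty":-58,"tz":0,"wx":0,"wy":0,"wz":0},{"tx":13,"ty":-65,"tz":0,"wx":0,"wy":0,"wz":0},{"tx":16,"ty":-71,"tz":0,"wx":0,"wy":0,"wz":0},{"tx":20,"ty":-77,"tz":0,"wx":0,"wy":0,"wz":0},{"tx":24,"ty":-82,"tz":0,"wx":0,"wy":0,"wz":0},{"tx":28,"ty":-88,"tz":0,"wx":0,"wy":0,"wz":0},{"tx":32,"ty":-93,"tz":0,"wx":0,"wy":0,"wz":0},{"tx":37,"ty":-97,"tz":0,"wx":0,"wy":0,"wz":0},{"tx":42,"ty":-102,"tz":0,"wx":0,"wy":0,"wz":0},{"tx":42,"ty":-102,"tz":0,"wx":0,"wy":0,"wz":0}]'
python3 - <<'E'
from h import *
rep(); c=snap("side","pics/side3.png"); cv2.imwrite("pics/s3c.png",cv2.resize(c["img"][180:400,210:420,::-1],None,fx=2.5,fy=2.5))
E
```

```text
clock: 4.35
eef_pos: [0.5417, -0.0734, 0.1472]
eef_rot: [-2.429, 1.569, -2.618]
contact_force: [-0.3, -0.1, 0.0]
opening: 0.0003
t 4.35 tip scale [  0.7   0.2 122.2] F [-0.3 -0.2  0. ] q [-0.28  0.56  0.44  1.92 -0.34  0.74  0.17]
```

View pics/s3c.png

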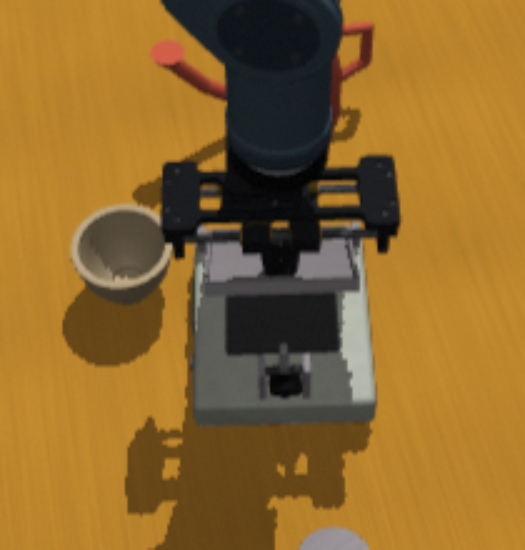

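The pan has followed to about 0.65 rad, with its free edge at (280,285). The scale hasn't moved. Next I'll push it the rest of the way down.

```bash
python3 -m creep '[{"tx":7,"ty":-5,"tz":0,"wx":0,"wy":0,"wz":0},{"tx":14,"ty":-9,"tz":0,"wx":0,"wy":0,"wz":0},{"tx":21,"ty":-12,"tz":0,"wx":0,"wy":0,"wz":0},{"tx":28,"ty":-15,"tz":0,"wx":0,"wy":0,"wz":0},{"tx":35,"ty":-17,"tz":0,"wx":0,"wy":0,"wz":0},{"tx":42,"ty":-18,"tz":0,"wx":0,"wy":0,"wz":0},{"tx":48,"ty":-19,"tz":0,"wx":0,"wy":0,"wz":0},{"tx":53,"ty":-20,"tz":0,"wx":0,"wy":0,"wz":0},{"tx":56,"ty":-20,"tz":0,"wx":0,"wy":0,"wz":0},{"tx":58,"ty":-20,"tz":0,"wx":0,"wy":0,"wz":0},{"tx":58,"ty":-20,"tz":0,"wx":0,"wy":0,"wz":0}]'
python3 -m creep '[{"tx":1,"ty":0,"tz":0,"wx":0,"wy":0,"wz":0},{"tx":1,"ty":0,"tz":0,"wx":0,"wy":0,"wz":0}]'
python3 -m creep '[{"tx":1,"ty":0,"tz":0,"wx":0,"wy":0,"wz":0},{"tx":1,"ty":0,"tz":0,"wx":0,"wy":0,"wz":0}]'
python3 - <<'E'
from h import *
rep()
E
```

```text
clock: 5.5
eef_pos: [0.5385, -0.0918, 0.0897]
eef_rot: [2.997, 1.57, 2.81]
contact_force: [-0.3, 0.3, 0.7]
opening: 0.0004
clock: 5.7
eef_pos: [0.5388, -0.0919, 0.089]
eef_rot: [0.455, 1.571, 0.268]
contact_force: [-0.4, -0.3, 0.6]
opening: 0.0006
clock: 5.9
eef_pos: [0.5388, -0.0919, 0.088]
eef_rot: [0.247, 1.571, 0.06]
contact_force: [-0.3, 0.3, -0.5]
opening: 0.0007
t 5.9 tip scale [  1.2 -18.5  63. ] F [-0.3  0.2 -0.5] q [-0.2   0.65  0.38  1.94 -0.4   0.62  0.25]
```

```bash
for i in 1; do python3 -m creep '[{"tx":1.5,"ty":0,"tz":0,"wx":0,"wy":0,"wz":0},{"tx":1.5,"ty":0,"tz":0,"wx":0,"wy":0,"wz":0}]'; done
python3 -m creep '[{"tx":1,"ty":0,"tz":0,"wx":0,"wy":0,"wz":0},{"tx":1,"ty":0,"tz":0,"wx":0,"wy":0,"wz":0}]'
python3 - <<'E'
from h import *
rep()
c=snap("side","pics/side4.png"); cv2.imwrite("pics/s4c.png",cv2.resize(c["img"][180:400,210:420,::-1],None,fx=2.5,fy=2.5))
E
```

```text
clock: 6.1
eef_pos: [0.5388, -0.0919, 0.0874]
eef_rot: [1.333, 1.57, 1.146]
contact_force: [-3.6, 0.7, 12.0]
opening: 0.0006
clock: 6.3
eef_pos: [0.5389, -0.092, 0.0873]
eef_rot: [1.436, 1.569, 1.248]
contact_force: [-6.8, 1.6, 22.7]
opening: 0.0004
t 6.3 tip scale [  1.3 -18.5  62.3] F [-6.9  0.3 22.7] q [-0.2   0.65  0.38  1.94 -0.4   0.62  0.25]
```

View pics/s4c.png

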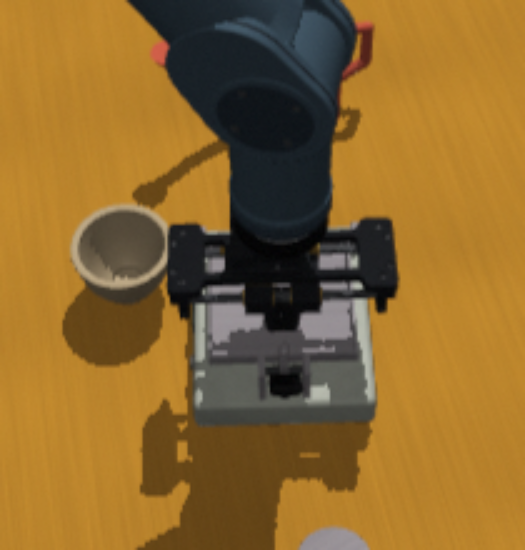

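The tip hit the hard stop at z = 62.3 mm with 23 N, which means the pan is flat. I'll retreat upwards and go over the lever to its outer side.

```bash
python3 -m creep '[{"tx":-30,"ty":0,"tz":0,"wx":0,"wy":0,"wz":0},{"tx":-75,"ty":0,"tz":0,"wx":0,"wy":0,"wz":0},{"tx":-120,"ty":0,"tz":0,"wx":0,"wy":0,"wz":0},{"tx":-130,"ty":-30,"tz":0,"wx":0,"wy":0,"wz":0},{"tx":-130,"ty":-65,"tz":0,"wx":0,"wy":0,"wz":0},{"tx":-130,"ty":-100,"tz":0,"wx":0,"wy":0,"wz":0},{"tx":-130,"ty":-140,"tz":0,"wx":0,"wy":0,"wz":0},{"tx":-130,"ty":-170,"tz":0,"wx":0,"wy":0,"wz":0},{"tx":-130,"ty":-170,"tz":0,"wx":0,"wy":0,"wz":0},{"tx":-130,"ty":-170,"tz":0,"wx":0,"wy":0,"wz":0},{"tx":-130,"ty":-170,"tz":0,"wx":0,"wy":0,"wz":0}]'
python3 - <<'E'
from h import *
R=rep(); print(R.as_matrix().round(2),step([0,-185,125]),step([0,-60,140]))
P=cloud(np.load("pics/side1.npz"))
c=snap("side","pics/side5.png"); cv2.imwrite("pics/s5c.png",cv2.resize(c["img"][180:440,210:420,::-1],None,fx=2.3,fy=2.3))
Q=cloud(snap("top","pics/top5.png"));h=(Q[...,0]>.45)&(Q[...,0]<.63)&(Q[...,1]>-.13)&(Q[...,1]<0)&(Q[...,2]>.05); print("pan z",np.percentile(Q[h][:,2],[5,50,95]))
E
```

```text
clock: 7.45
eef_pos: [0.5075, -0.2575, 0.2152]
eef_rot: [1.912, 1.57, 1.727]
contact_force: [0.3, 0.2, 0.1]
opening: 0.0004
t 7.45 tip scale [   1.1 -186.9  190.2] F [0.3 0.3 0.1] q [ 0.01  0.5   0.51  1.82 -0.3   0.9   0.47]
[[-0.    0.18  0.98]
 [ 0.    0.98 -0.18]
 [-1.    0.   -0.  ]] (array([65.2,  1.9, -1.1]), array([ 0.001, -0.   , -0.001])) (array([ 50.3, 126.9,  -1. ]), array([ 0.001, -0.   , -0.001]))
pan z [0.05836679 0.06140037 0.06851787]
```

View pics/s5c.png

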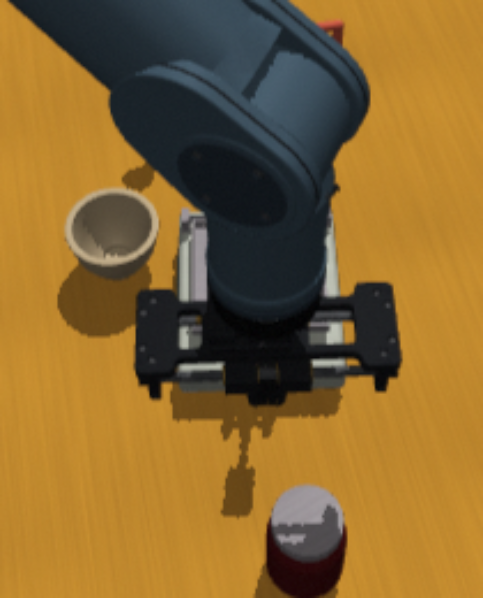

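The depth image has the pan at z = 58–68 mm, so it stays flat. The fingers at (265,390) are beyond the lever and well clear of the jar at (307,530). Now I'll descend and push the lever over.

```bash
python3 -m creep '[{"tx":30,"ty":0,"tz":-1,"wx":0,"wy":0,"wz":0},{"tx":66,"ty":0,"tz":-1,"wx":0,"wy":0,"wz":0},{"tx":66,"ty":10,"tz":-1,"wx":0,"wy":0,"wz":0},{"tx":66,"ty":20,"tz":-1,"wx":0,"wy":0,"wz":0},{"tx":66,"ty":28,"tz":-1,"wx":0,"wy":0,"wz":0},{"tx":66,"ty":36,"tz":-1,"wx":0,"wy":0,"wz":0},{"tx":66,"ty":44,"tz":-1,"wx":0,"wy":0,"wz":0},{"tx":66,"ty":52,"tz":-1,"wx":0,"wy":0,"wz":0},{"tx":66,"ty":60,"tz":-1,"wx":0,"wy":0,"wz":0},{"tx":66,"ty":68,"tz":-1,"wx":0,"wy":0,"wz":0},{"tx":66,"ty":74,"tz":-1,"wx":0,"wy":0,"wz":0}]'
python3 -m creep '[{"tx":0,"ty":6,"tz":0,"wx":0,"wy":0,"wz":0},{"tx":0,"ty":12,"tz":0,"wx":0,"wy":0,"wz":0},{"tx":0,"ty":18,"tz":0,"wx":0,"wy":0,"wz":0},{"tx":0,"ty":24,"tz":0,"wx":0,"wy":0,"wz":0},{"tx":0,"ty":30,"tz":0,"wx":0,"wy":0,"wz":0},{"tx":0,"ty":36,"tz":0,"wx":0,"wy":0,"wz":0},{"tx":0,"ty":42,"tz":0,"wx":0,"wy":0,"wz":0},{"tx":0,"ty":46,"tz":0,"wx":0,"wy":0,"wz":0},{"tx":0,"ty":46,"tz":0,"wx":0,"wy":0,"wz":0},{"tx":0,"ty":46,"tz":0,"wx":0,"wy":0,"wz":0}]'
python3 - <<'E'
from h import *
rep()
E
```

```text
clock: 8.65
eef_pos: [0.5203, -0.1855, 0.1499]
eef_rot: [0.045, 1.57, -0.142]
contact_force: [-0.7, -1.9, 1.6]
opening: 0.0005
clock: 9.65
eef_pos: [0.5284, -0.141, 0.1495]
eef_rot: [-1.216, 1.571, -1.402]
contact_force: [-0.5, -0.9, 0.5]
opening: 0.0006
t 9.65 tip scale [ 1.000e-01 -6.870e+01  1.245e+02] F [-0.3 -1.   0.5] q [-0.18  0.56  0.47  1.92 -0.36  0.74  0.31]
```

```bash
python3 -m creep '[{"tx":0,"ty":-35,"tz":0,"wx":0,"wy":0,"wz":0},{"tx":0,"ty":-75,"tz":0,"wx":0,"wy":0,"wz":0},{"tx":0,"ty":-110,"tz":0,"wx":0,"wy":0,"wz":0},{"tx":-40,"ty":-110,"tz":0,"wx":0,"wy":0,"wz":0},{"tx":-90,"ty":-110,"tz":0,"wx":0,"wy":0,"wz":0},{"tx":-140,"ty":-110,"tz":0,"wx":0,"wy":0,"wz":0},{"tx":-180,"ty":-110,"tz":0,"wx":0,"wy":0,"wz":0},{"tx":-180,"ty":-60,"tz":0,"wx":0,"wy":0,"wz":0},{"tx":-180,"ty":-10,"tz":0,"wx":0,"wy":0,"wz":0},{"tx":-180,"ty":40,"tz":0,"wx":0,"wy":0,"wz":0},{"tx":-180,"ty":90,"tz":0,"wx":0,"wy":0,"wz":0},{"tx":-180,"ty":140,"tz":0,"wx":0,"wy":0,"wz":0},{"tx":-180,"ty":190,"tz":0,"wx":0,"wy":0,"wz":0},{"tx":-180,"ty":240,"tz":-20,"wx":0,"wy":0,"wz":0},{"tx":-180,"ty":290,"tz":-40,"wx":0,"wy":0,"wz":0},{"tx":-180,"ty":335,"tz":-60,"wx":0,"wy":0,"wz":0},{"tx":-180,"ty":380,"tz":-80,"wx":0,"wy":0,"wz":0},{"tx":-180,"ty":380,"tz":-80,"wx":0,"wy":0,"wz":0},{"tx":-180,"ty":380,"tz":-80,"wx":0,"wy":0,"wz":0},{"tx":-180,"ty":380,"tz":-80,"wx":0,"wy":0,"wz":0}]'
python3 - <<'E'
from h import *
rep()
ims=[]
for n in("side","top"):
    c=snap(n,f"pics/{n}6.png");P=cloud(c);hsv=cv2.cvtColor(c["img"],cv2.COLOR_RGB2HSV)
    ims.append(cv2.resize(c["img"][(180 if n=="side" else 190):,:][:220,(210 if n=="side" else 290):][:,:210,::-1],(398,417)))
    L=(P-S0/1000)@SR*1000
    pan=(abs(L[...,0])<55)&(L[...,1]>-50)&(L[...,1]<65)&(L[...,2]<75)&(L[...,2]>50); q=L[pan]
    print(n,"pan plane",np.linalg.lstsq(np.c_[q[:,:2],np.ones(len(q))],q[:,2],rcond=None)[0].round(3),len(q))
    lev=(abs(L[...,0])<25)&(L[...,1]>-160)&(L[...,1]<20)&(L[...,2]>95)&(L[...,2]<180); q=L[lev]; print("lever",len(q),np.percentile(q,[2,50,98],axis=0).round().tolist())
    body=(abs(L[...,0])<120)&(abs(L[...,1])<140)&(L[...,2]>36)&(L[...,2]<54)&(hsv[...,1]<60)
    # latch-side edge & sides
    body=cv2.morphologyEx(body.astype(np.uint8),cv2.MORPH_OPEN,np.ones((3,3)))
    _,lab,st,ce=cv2.connectedComponentsWithStats(body);b=lab==1+np.argmax(st[1:,4])
    print(np.round(cv2.boxPoints(cv2.minAreaRect((P[b][:,:2]*1000).astype(np.float32)))).tolist())
cv2.imwrite("pics/f6.png",np.hstack(ims))
E
```

```text
clock: 11.65
eef_pos: [0.521, 0.2454, 0.3295]
eef_rot: [-1.094, 1.57, -1.283]
contact_force: [-0.4, -0.9, 0.9]
opening: 0.0006
t 11.65 tip scale [-78.5 309.7 304.5] F [-0.2 -1.   0.9] q [-0.82  0.36  0.39  1.68 -0.15  1.13 -0.58]
side pan plane [-0.0000e+00  2.0000e-03  6.0334e+01] 1811
lever 267 [[-11.0, -63.0, 98.0], [1.0, -41.0, 126.0], [12.0, -23.0, 142.0]]
[[446.0, -154.0], [603.0, -182.0], [634.0, -12.0], [477.0, 16.0]]
top pan plane [0.0000e+00 1.0000e-03 6.1297e+01] 2378
lever 183 [[-11.0, -63.0, 99.0], [1.0, -37.0, 131.0], [14.0, -22.0, 142.0]]
[[447.0, -148.0], [522.0, -162.0], [552.0, -3.0], [477.0, 11.0]]
```

View pics/f6.png

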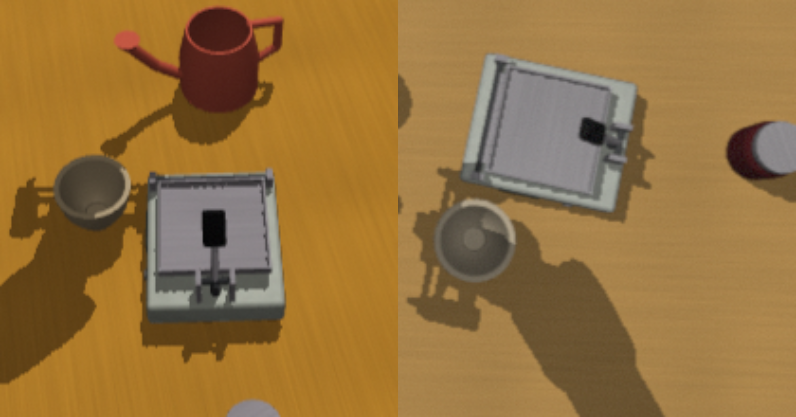

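The pan is flat: the fitted plane slope is 0.002. The lever is over the pan, with its grip at (213,228) in the side crop and (592,130) in the top crop. Its tip is near y -23, z 142 mm in the scale's frame, which is the locked stop. The scale's corners are unchanged and the robot is clear, so I'll hand in.

```bash
python3 -c "
from bench import env
print(env.close_job())"
```

```text
the job is handed in; nothing more can be done
None
```

I pushed the pan flat, flipped the latch lever over to its locked stop, and handed the job in. It took about 12 s of robot time.

- **Pan:** I pushed it down along its arc with the closed fingertips until it met its hard stop. Contact was at z = 62.3 mm, pressed to 23 N. The last camera check found it flat, with a slope of 0.002 or less.
- **Latch:** I pushed the lever past dead centre from its outer side, with about 2 N showing at the readings taken. Its tip now sits near y = -23 mm, z = 142 mm in the scale's frame, which matches the locked stop.
- **Scale:** its visible corners match the first measurement to about 2 mm at its latch end. At the hinge end the side-view outline changed by up to 8 mm because the pan now lies there. The final top-view outline caught only part of the body, so its far corners were not checked.
- **Other objects:** I did not re-measure the mortar, jar and can. They look undisturbed in the last pictures, and no unexpected contact force showed at the readings between moves.
- **Robot:** it ended clear, with its fingertips about 300 mm above the table.
- **Failed call:** the first motion call was refused because rows need all six values. Nothing moved.

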